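# Get the tea light out from behind the jars

### The arm

A 6-joint arm with a two-finger parallel gripper is mounted at the origin on a cart in front of the work surface, level with it; the furniture and walls round the work are solid. World frame = base frame: x ahead of the robot, y to its left, z up, the work surface at z = 0. Lengths are in m, angles in rad, forces in N, time in s.
With the tool pointing down it reaches from about 0.375 to 0.9 m from the base axis. Payload 3.1 kg.
Tool frame: the origin (TCP) lies between the finger pads; the fingertips stand 14 mm ahead of it and the grasp point (between the pads) lies 5 mm behind it; z points along the fingers, y is the direction in which the jaws open and shut (so a half turn about z gives the same grasp; the last joint's range is limited). The gripper opens to 85 mm and grips with 20 to 120 N. Pads are 22 mm wide; open, the fingers measure 114 mm over their backs; the gripper's body (76 mm by 85 mm) begins 54 mm behind the grasp point. The pads swing forward as they close: fully open they stand 13 mm farther back than shut.
Start: joints at [1.012, 0.527, 1.433, -0, 1.181, -0.178], TCP at [0.232, 0.58, 0.245] pointing down, gripper open.
Joint ranges: [-3.08, 3.08], [-0.75, 2.2], [0.22, 2.44], [-1.43, 4.57], [0, 2.65], [-2.85, 2.85]. Speed limits (rad/s): [2.79, 2.79, 3.14, 3.14, 3.14, 3.14].

### API

Orientations are given as a unit quaternion [w, x, y, z].
In Python, from rig import env, cams, close_job gives the robot as it stands.
- The arm moves only by the tool drive_tool, never from a script. Its argument "rows" is text: rows parted by semicolons, each of 6 numbers parted by spaces: the shift along the world's x, y, z in cm, then the turn, a rotation vector about the world's x, y, z in rad. In form: dx dy dz ax ay az; .... A call has exactly 8 rows; each row is the pose to reach, as a shift and turn from the pose measured when the call began; what a row does not reach only later rows make up. A row lasts 1/8 s, in which the tool goes at most 62.5 mm and 10.7 degrees, less where a joint would pass 70% of its speed; a pose out of reach is approached as far as the arm can. A call with a gripper value outside its range is refused whole. "grip" is the finger opening in cm, from 0 to 8.54, set as the call begins (left out, the last holds). The fingers move at their own pace and stop on an object; "force" is the grip in N (left out, the last holds). Time passes only in rows, so rows that repeat a pose let the fingers close, or fill a call up. It gives the time, the measured TCP pose, the force and the opening at its end, in the units of the state.
- env.read_state(): the state, without advancing time (a new reading comes with each control period).
- cams.read_camera(name): name is "side" or "top"; returns the picture (384x512x3 uint8, blue, green, red); there is no depth.
- cams.camera_info(name): a dict with "K" (3x3 intrinsics, pixels), "k1" (the pictures are not rectified: a ray, as slopes to the right and down, at radius r is drawn at 1 + k1 r^2 times it, then the intrinsics apply), "extrinsics" (4x4, takes a point from world to camera coordinates). Camera axes: x right, y down, z forward; pixel columns grow to the right and rows downward; lengths in m; the calibration is good to about 2 mm. A picture is of the moment at which its call begins. camera_info takes no time and is no camera call.
- close_job(): hands the job in, once; it reports no verdict.
The state is a dict: "time_s": time; "q": joint angles; "qvel": joint speeds; "joint_efforts": joint torques, N m; "position": TCP position; "eef_rot": TCP orientation; "ft_force": force on the tool from outside, world axes, zero at the start; "torque": the same for the moment, N m; "grip_width": finger opening in m.
Only numpy, scipy, OpenCV 4.12 (cv2) and the standard library are available. Lean on these libraries where they do the work, as an engineer would, in place of code of your own. Each camera call takes 0.05 s, during which the arm holds its last target. There are 200 camera calls.

### The job

The tea light stands at the back of the wooden spice board, behind the honey jar and the green-lidded spice jar. First move both jars off onto the cork mat, then put the tea light in the middle of the round dark coaster, and only after that put the two jars back on the board, each on the very spot where it stood at the start. Keep everything upright and leave the salt shaker and the kitchen timer where they are.

Things in the scene. Friction and masses are not known exactly. Their poses are not given: they have to be found in the camera images.
- tea_light: tea light: low round candle in a metal cup, 38 mm across, 17 mm high. Loose, about 15 g. Origin at the centre of its underside, z up. It stands on the spice board, about 58 mm behind the row of the two jars; the jars leave no room for a gripper round it until both are cleared.
- salt_shaker: glass salt shaker with a grey domed top, 44 mm across up to 74 mm high, the top narrowing to 34 mm, 90 mm tall. Bystander at the back left, to be left alone. Beyond it to the left a wall shelf juts out 0.57 m above the worktop (from x 0.52 back, y 0.22 leftward): fold the arm in before swinging past it from the left. Origin at the centre of its underside, z up.
- honey_jar: honey jar with a white lid, 58 x 62 mm across, 99 mm tall (lid 57 mm across from 88 mm up). Loose, about 0.44 kg. Origin at the centre of its underside, z up.
- spice_jar: slim spice jar with a green lid, 46 mm across, 106 mm tall, straight-sided. Loose, about 0.11 kg. Origin at the centre of its underside, z up.
- spice_board: wooden board, fixed: 130 mm (its x, pointing to the back) by 200 mm (its y), base 12 mm thick; a rail 8 mm thick rises to 29 mm above the worktop at the back and both ends; front open. Origin: centre of its underside, z up. The jars stand in a row along y, 28 mm in front of its centre line, 90 mm apart, either one left; the tea light 30 mm behind that line.
- cork_mat: cork mat, the side area, fixed flat on the worktop: 120 mm (its x) by 170 mm (its y), 4 mm thick. Origin at the centre of its underside, z up. Left or right of the board.
- coaster: round dark wooden coaster, fixed, 100 mm across, 6 mm thick, flat on top. Origin at the centre of its underside, z up. On the other side of the board from the cork mat.
- timer: round red and white kitchen timer, 66 mm across, 53 mm tall, bystander at the back right, to be left alone. Origin at the centre of its underside.
Mind the look-alikes: they are no part of the job. What is meant by the tea_light is not orange, and is the larger of those in its own colour.

How it is judged:
By the outcome, as a careful person would: the job done as asked, in the order asked, and still so for the second after the job is handed in, with the robot touching nothing.
It also fails if it takes over 120 s, if anything falls off the work surface, if the arm or the gripper's body presses on something with over 40 N, if the wrist force passes 120 N, or if a joint passes its speed limit or range.

## Working session

There is one attempt and no reset: what is moved stays moved. The work goes in short steps, Python scripts to look and compute and a tool call to move; the robot and the scene stay as the last step left them, time stands still between calls to the robot, and variables do not carry over. Pictures are saved under pics/ and viewed, about 12 in all and at most 16, crops included, and the job is handed in when it is done.

Besides the shell and the picture viewer there is one more tool, called after ">>>" in YAML: its name, and indented under it one key for each argument. drive_tool: Moves the arm, as the interface text tells. Its arguments: {"type":"object","properties":{"rows":{"type":"string"},"grip":{"type":"number"},"force":{"type":"number"}},"required":["rows"]}

```bash
ls; mkdir -p pics; python3 - <<'E'
from rig import env,cams
import cv2,numpy as np
for n in("side","top"):
    cv2.imwrite(f"pics/{n}0.png",cams.read_camera(n)); i=cams.camera_info(n)
    print(n,np.round(i["K"],2).tolist(),i["k1"],np.round(i["extrinsics"],4).tolist())
s=env.read_state();print(s)
E
```

```text
pics
side [[423.92, 0.0, 247.46], [0.0, 423.92, 193.42], [0.0, 0.0, 1.0]] -0.11720912828541234 [[0.9949, -0.0993, 0.0178, -0.5257], [-0.0351, -0.5056, -0.8621, 0.0112], [0.0946, 0.857, -0.5065, 0.9026], [0.0, 0.0, 0.0, 1.0]]
top [[449.99, 0.0, 249.62], [0.0, 449.99, 189.07], [0.0, 0.0, 1.0]] 0.00853565712366822 [[0.0267, -0.9989, 0.0389, -0.0895], [-0.9912, -0.0315, -0.1289, 0.5134], [0.13, -0.0351, -0.9909, 0.9395], [0.0, 0.0, 0.0, 1.0]]
{'time_s': 0.1, 'q': array([ 1.01245339e+00,  5.28386043e-01,  1.43373055e+00, -2.98438562e-06,
        1.18140496e+00, -1.78489950e-01]), 'qvel': array([ 6.31492804e-04, -3.00018939e-03, -2.83785033e-03,  9.19369279e-05,
        5.13548519e-04, -1.13746444e-03]), 'joint_efforts': array([-1.03811535e-04, -4.43305743e+01, -1.78585821e+01, -2.19526110e-04,
        3.90908303e-03,  2.30827922e-06]), 'position': array([0.23138746, 0.57995007, 0.24443743]), 'eef_rot': array([-3.46048409e-04,  1.88786065e-01,  9.82017765e-01, -9.00231475e-04]), 'ft_force': array([ 0.95863256, -1.2585105 ,  0.25443507]), 'torque': array([-0.0516873 ,  0.02991699,  0.04070788]), 'grip_width': 0.0851720458811634}
```

View pics/side0.png

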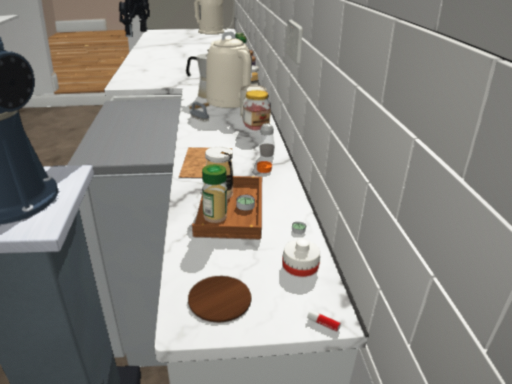

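View pics/top0.png

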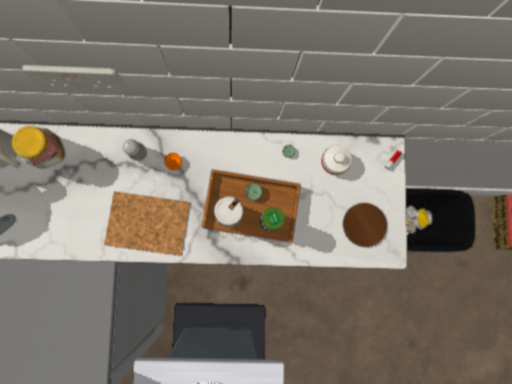

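The side view shows cork (205,160), board (230,207), green jar (214,195), honey behind it, tea light (245,203), coaster (220,298). In the top view: cork (148,222), honey lid (228,211), green lid (272,218), tea light (255,191), a smaller green decoy (289,151), coaster (365,225).

```bash
cat > h.py <<'E'
import cv2,numpy as np
from rig import env,cams
def grab(n,f=None):
    im=cams.read_camera(n)
    if f: cv2.imwrite(f"pics/{f}.png",im)
    return im
def ray(n,u,v):
    i=cams.camera_info(n);K=np.array(i["K"]);E=np.array(i["extrinsics"])
    p=cv2.undistortPoints(np.array([[[u,v]]],float),K,np.array([i["k1"],0,0,0,0.]))[0,0]
    return -E[:3,:3].T@E[:3,3],E[:3,:3].T@np.array([p[0],p[1],1])
def at(n,u,v,z):
    o,d=ray(n,u,v);return o+d*(z-o[2])/d[2]
def proj(n,P):
    i=cams.camera_info(n);E=np.array(i["extrinsics"])
    return cv2.projectPoints(np.array(P,float).reshape(-1,1,3),cv2.Rodrigues(E[:3,:3])[0],E[:3,3],np.array(i["K"]),np.array([i["k1"],0,0,0,0.]))[0][:,0]
def blob(im,lo,hi,box):
    x0,y0,x1,y1=box;h=cv2.cvtColor(im,cv2.COLOR_BGR2HSV)[y0:y1,x0:x1]
    m=cv2.inRange(h,np.array(lo),np.array(hi));c=max(cv2.findContours(m,0,2)[0],key=cv2.contourArea)
    return c.reshape(-1,1,2)+np.array([x0,y0])
def fit(n,c,z):   # min-enclosing circle of contour cast to plane z
    P=np.array([at(n,u,v,z)[:2] for u,v in c[:,0]],np.float32);(x,y),r=cv2.minEnclosingCircle(P);return np.round([x,y,r],4),P
E
python3 - <<'E'
from h import *
t=cv2.imread("pics/top0.png");s=cv2.imread("pics/side0.png")
c1=cv2.resize(t[165:250,195:310],None,fx=5,fy=5,interpolation=2);c2=cv2.resize(s[140:245,180:275],None,fx=5,fy=4.05,interpolation=2)
cv2.imwrite("pics/z0.png",np.hstack([c1[:420,:400],c2[:420,:400]]) if 0 else cv2.resize(np.hstack([c1,c2]) if c1.shape[0]==c2.shape[0] else c1,(575,425)))
cv2.imwrite("pics/z1.png",cv2.resize(s[140:245,175:280],None,fx=5,fy=5,interpolation=2))
def show(nm,c,z,n="top"):
    f,P=fit(n,c,z);r=cv2.minAreaRect(P);print(nm,cv2.contourArea(c),f,np.round(r[0],4),np.round(r[1],4),round(r[2],1))
show("coaster",blob(t,(0,60,20),(25,255,140),(335,195,395,255)),.006)
show("cork",blob(t,(5,70,60),(25,255,255),(95,185,200,260)),.004)
show("board",blob(t,(0,60,20),(25,255,255),(197,165,306,247)),.029)
show("green",blob(t,(45,100,30),(85,255,255),(255,200,290,235)),.106)
show("honey",blob(t,(0,0,150),(180,70,255),(212,194,245,230)),.099)
show("tea",blob(t,(30,0,60),(100,255,255),(244,181,266,202)),.029)
show("decoy",blob(t,(40,60,30),(90,255,255),(278,140,300,162)),.01)
E
```

```text
coaster 1422.5 [ 0.448  -0.3339  0.049 ] [ 0.4478 -0.3332] [0.0965 0.095 ] 45.8
cork 4077.0 [0.4377 0.1475 0.1012] [0.4378 0.1474] [0.1696 0.1186] 83.5
board 5339.5 [ 0.4814 -0.079   0.1171] [ 0.4811 -0.0789] [0.2002 0.1305] 82.5
green 207.5 [ 0.4479 -0.118   0.0209] [ 0.4454 -0.1181] [0.0368 0.0395] 24.8
honey 521.0 [ 0.4635 -0.0301  0.0286] [ 0.4628 -0.03  ] [0.0555 0.0552] 47.1
tea 192.5 [ 0.5124 -0.0833  0.0182] [ 0.5127 -0.0832] [0.0352 0.0327] 1.6
decoy 47.5 [ 0.6085 -0.1603  0.01  ] [ 0.6084 -0.1607] [0.0176 0.018 ] 46.8
```

View pics/z0.png

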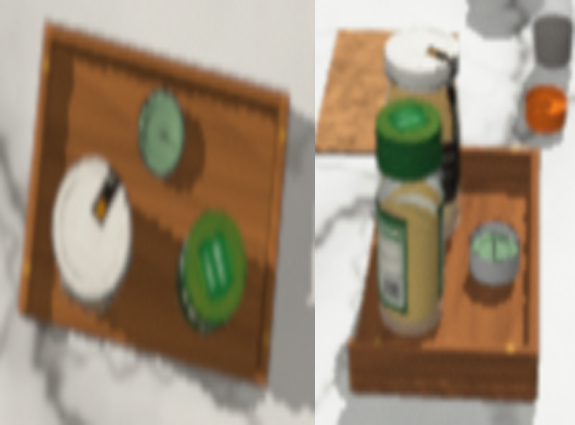

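View pics/z1.png

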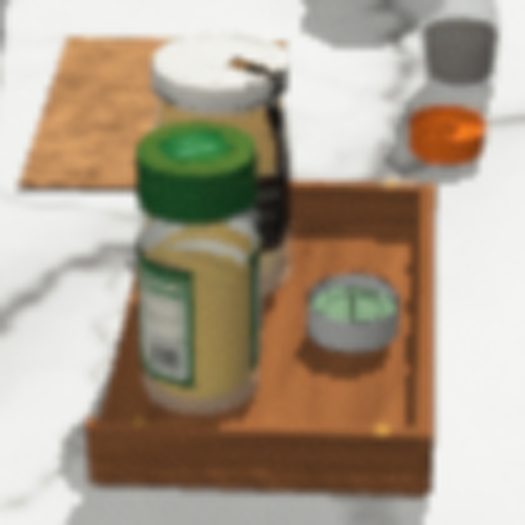

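>>> drive_tool:
  rows: "1 -6 0 0 0 0.03; 2 -12 0 0 0 0.06; 3 -18 0 0 0 0.1; 4 -23 0 0 0 0.14; 7 -29 0 0 0 0.18; 10 -34 0 0 0 0.22; 14 -39 0 0 0 0.25; 18 -43 0 0 0 0.25"
  grip: 7.4

```text
time_s: 1.1
position: [0.4119, 0.148, 0.2444]
eef_rot: [-0.0, 0.065, 0.998, -0.001]
ft_force: [0.6, 0.7, -0.1]
grip_width: 0.0739
```

>>> drive_tool:
  rows: "1.5 -5.5 -1 0 0 0; 3 -11 -2 0 0 0; 4.3 -15.5 -3 0 0 0; 4.9 -17.8 -4.4 0 0 0; 4.9 -17.8 -6 0 0 0; 4.9 -17.8 -7.5 0 0 0; 4.9 -17.8 -7.5 0 0 0; 4.9 -17.8 -7.5 0 0 0"

```text
time_s: 2.1
position: [0.4611, -0.03, 0.1697]
eef_rot: [-0.0, 0.065, 0.998, -0.001]
ft_force: [0.2, 0.6, -0.2]
grip_width: 0.0741
```

```bash
python3 - <<'E'
from h import *
s=grab("side");t=grab("top")
cv2.imwrite("pics/a.png",np.hstack([cv2.resize(s[60:260,140:300],(400,500)),cv2.resize(t[130:270,150:310],(400,350)) if 0 else cv2.resize(t[100:300,150:310],(400,500))]))
print(env.read_state()["position"])
E
```

```text
[ 0.46128436 -0.02997298  0.17001186]
```

View pics/a.png

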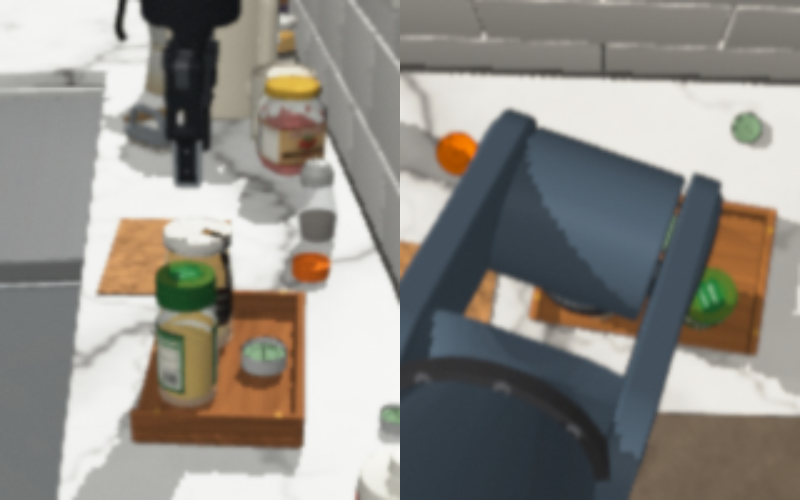

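```bash
python3 - <<'E'
from h import *
print(at("side",218.8,154.3,.111),at("side",214.5,169,.118))
print(proj("side",[[.461,-.0305,.111],[.4465,-.1185,.118],[.461,-.03-.04,.16]]),"finger seen ~",140+187/2.5,60+180/2.5)
E
```

```text
[ 0.46401716 -0.04326746  0.111     ] [ 0.45301102 -0.12123591  0.118     ]
[[217.06769203 151.68032247]
 [210.93166057 168.43432155]
 [217.40091247 136.98797467]] finger seen ~ 214.8 132.0
```

>>> drive_tool:
  rows: "0.2 -0.1 -2 0 0 0; 0.2 -0.1 -4 0 0 0; 0.2 -0.1 -6 0 0 0; 0.2 -0.1 -8 0 0 0; 0.2 -0.1 -9 0 0 0; 0.2 -0.1 -9.6 0 0 0; 0.2 -0.1 -9.6 0 0 0; 0.2 -0.1 -9.6 0 0 0"

```text
time_s: 3.2
position: [0.4636, -0.031, 0.0745]
eef_rot: [0.001, 0.065, 0.998, -0.001]
ft_force: [0.6, 0.1, 0.3]
grip_width: 0.0737
```

>>> drive_tool:
  rows: "0 0 0 0 0 0; 0 0 0 0 0 0; 0 0 0 0 0 0; 0 0 0 0 0 0; 0 0 0 0 0 0; 0 0 0 0 0 0; 0 0 0 0 0 0; 0 0 0 0 0 0"
  grip: 4.5
  force: 40

```text
time_s: 4.2
position: [0.4639, -0.0309, 0.0754]
eef_rot: [0.001, 0.065, 0.998, -0.001]
ft_force: [0.0, 1.9, 5.4]
grip_width: 0.0597
```

>>> drive_tool:
  rows: "0 0 1 0 0 0; 0 0 3 0 0 0; 0 0 5 0 0 0; 0 0 6 0 0 0; -0.4 4 6 0 0 0; -0.8 8 6 0 0 0; -1.2 12 6 0 0 0; -1.5 15 6 0 0 0"

```text
time_s: 5.2
position: [0.4479, 0.1205, 0.1352]
eef_rot: [0.001, 0.065, 0.998, -0.001]
ft_force: [1.0, -1.1, -4.5]
grip_width: 0.0593
```

>>> drive_tool:
  rows: "-0.3 3.5 0 0 0 0; -0.5 6 -1 0 0 0; -0.5 6.9 -3 0 0 0; -0.5 6.9 -4.5 0 0 0; -0.5 6.9 -5.5 0 0 0; -0.5 6.9 -6.1 0 0 0; -0.5 6.9 -6.5 0 0 0; -0.5 6.9 -6.6 0 0 0"

```text
time_s: 6.2
position: [0.4431, 0.1894, 0.0692]
eef_rot: [0.001, 0.065, 0.998, -0.001]
ft_force: [-0.5, -0.3, -4.7]
grip_width: 0.0591
```

>>> drive_tool:
  rows: "0 0 0 0 0 0; 0 0 -0.1 0 0 0; 0 0 -0.1 0 0 0; 0 0 -0.1 0 0 0; 0 0 -0.1 0 0 0; 0 0 -0.1 0 0 0; 0 0 -0.1 0 0 0; 0 0 -0.1 0 0 0"

```text
time_s: 7.2
position: [0.443, 0.1894, 0.0682]
eef_rot: [0.001, 0.065, 0.998, -0.001]
ft_force: [0.2, -0.4, -5.0]
grip_width: 0.0589
```

>>> drive_tool:
  rows: "0 0 -0.1 0 0 0; 0 0 -0.1 0 0 0; 0 0 -0.2 0 0 0; 0 0 -0.2 0 0 0; 0 0 -0.2 0 0 0; 0 0 -0.2 0 0 0; 0 0 -0.2 0 0 0; 0 0 -0.2 0 0 0"

```text
time_s: 8.2
position: [0.4432, 0.1895, 0.0674]
eef_rot: [0.001, 0.065, 0.998, -0.001]
ft_force: [-2.5, -0.0, 8.9]
grip_width: 0.0594
```

>>> drive_tool:
  rows: "0 0 0 0 0 0; 0 0 0 0 0 0; 0 0 0 0 0 0; 0 0 0 0 0 0; 0 0 1 0 0 0; 0 0 4 0 0 0; 0 0 8 0 0 0; 0 0 10 0 0 0"
  grip: 7.4

```text
time_s: 9.2
position: [0.4439, 0.1896, 0.1699]
eef_rot: [0.003, 0.065, 0.998, -0.001]
ft_force: [-0.2, -0.2, 0.3]
grip_width: 0.0741
```

>>> drive_tool:
  rows: "0.1 -5 1 0 0 0; 0.2 -11 1 0 0 0; 0.3 -17 1 0 0 0; 0.4 -23 1 0 0 0; 0.5 -28 1 0 0 0; 0.5 -30.8 1 0 0 0; 0.5 -30.8 0 0 0 0; 0.5 -30.8 -1 0 0 0"
  grip: 6.8

```text
time_s: 10.2
position: [0.4482, -0.1174, 0.1594]
eef_rot: [0.002, 0.065, 0.998, -0.0]
ft_force: [-0.0, 0.8, -0.0]
grip_width: 0.068
```

```bash
python3 - <<'E'
from h import *
s=grab("side");t=grab("top")
cv2.imwrite("pics/b.png",np.hstack([cv2.resize(s[60:260,140:300],(400,500)),cv2.resize(t[120:280,100:300],(400,500)) if 0 else cv2.resize(t[100:300,100:260],(400,500))]))
p=env.read_state()["position"];print(p,proj("side",[p+[-.0045,-.034,-.012]]))
E
```

```text
[ 0.44755461 -0.11651571  0.15862181] [[209.01055749 162.24187453]]
```

View pics/b.png

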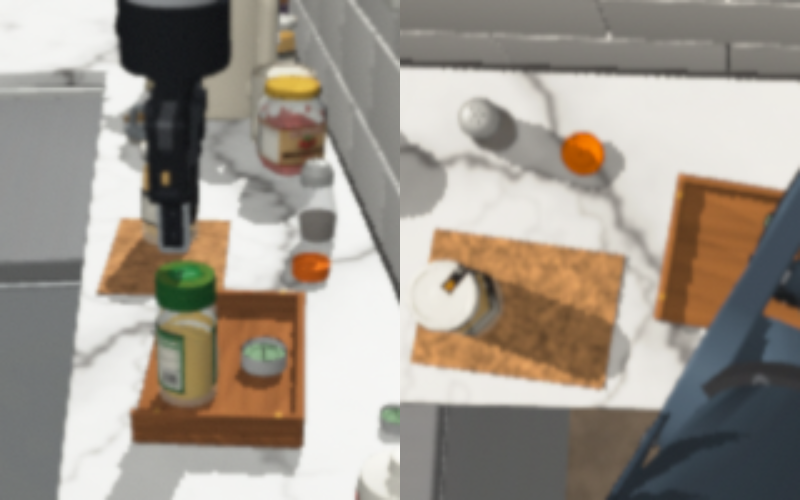

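The honey jar stands inside the mat; the gripper hangs over the spice jar, about 3 mm short in x.

>>> drive_tool:
  rows: "0.25 -0.2 -1 0 0 0; 0.25 -0.2 -2 0 0 0; 0.25 -0.2 -4 0 0 0; 0.25 -0.2 -6 0 0 0; 0.25 -0.2 -7.2 0 0 0; 0.25 -0.2 -7.7 0 0 0; 0.25 -0.2 -7.7 0 0 0; 0.25 -0.2 -7.7 0 0 0"

```text
time_s: 11.3
position: [0.4504, -0.1187, 0.0821]
eef_rot: [0.002, 0.064, 0.998, 0.0]
ft_force: [0.4, 0.6, -0.2]
grip_width: 0.068
```

>>> drive_tool:
  rows: "0 0 0 0 0 0; 0 0 0 0 0 0; 0 0 0 0 0 0; 0 0 0 0 0 0; 0 0 0 0 0 0; 0 0 0 0 0 0; 0 0 0 0 0 0; 0 0 0 0 0 0"
  grip: 3.6
  force: 30

```text
time_s: 12.3
position: [0.4509, -0.119, 0.0827]
eef_rot: [0.002, 0.064, 0.998, -0.0]
ft_force: [-0.1, -0.6, 6.3]
grip_width: 0.0447
```

>>> drive_tool:
  rows: "0 0 1 0 0 0; 0 0 3 0 0 0; 0 0 5 0 0 0; -0.3 3 6 0 0 0; -0.7 8 6 0 0 0; -1.1 13 6 0 0 0; -1.5 18 6 0 0 0; -1.7 21 6 0 0 0"

```text
time_s: 13.3
position: [0.4327, 0.0931, 0.1429]
eef_rot: [0.002, 0.063, 0.998, -0.0]
ft_force: [0.4, -0.4, -1.0]
grip_width: 0.0448
```

>>> drive_tool:
  rows: "-0.1 1.5 -1 0 0 0; -0.1 1.5 -2.5 0 0 0; -0.1 1.5 -4 0 0 0; -0.1 1.5 -5 0 0 0; -0.1 1.5 -5.8 0 0 0; -0.1 1.5 -6.3 0 0 0; -0.1 1.5 -6.6 0 0 0; -0.1 1.5 -6.7 0 0 0"

```text
time_s: 14.3
position: [0.4317, 0.1081, 0.0759]
eef_rot: [0.002, 0.063, 0.998, -0.0]
ft_force: [-0.1, 0.1, -1.3]
grip_width: 0.0443
```

>>> drive_tool:
  rows: "0 0 -0.1 0 0 0; 0 0 -0.1 0 0 0; 0 0 -0.2 0 0 0; 0 0 -0.2 0 0 0; 0 0 -0.2 0 0 0; 0 0 -0.2 0 0 0; 0 0 -0.2 0 0 0; 0 0 -0.2 0 0 0"

```text
time_s: 15.3
position: [0.432, 0.108, 0.0746]
eef_rot: [0.002, 0.063, 0.998, -0.0]
ft_force: [-0.7, -1.2, 6.3]
grip_width: 0.0447
```

>>> drive_tool:
  rows: "0 0 0 0 0 0; 0 0 0 0 0 0; 0 0 0 0 0 0; 0 0 0 0 0 0; 0 0 1 0 0 0; 0 0 4 0 0 0; 0 0 8 0 0 0; 0 0 10 0 0 0"
  grip: 6

```text
time_s: 16.3
position: [0.4326, 0.1081, 0.177]
eef_rot: [0.004, 0.063, 0.998, -0.0]
ft_force: [-0.5, 0.3, 0.4]
grip_width: 0.0599
```

```bash
python3 - <<'E'
from h import *
s=grab("side");t=grab("top")
cv2.imwrite("pics/c.png",np.hstack([cv2.resize(s[100:260,150:290],(400,457)),cv2.resize(t[120:280,90:310],(400,457)) if 0 else cv2.resize(t[140:270,110:310],(400,457))]))
for b in [(244,181,266,202)]:
    f,P=fit("top",blob(t,(30,0,60),(100,255,255),b),.029);print(f)
c=blob(s,(35,25,60),(95,255,255),(232,188,260,216));print(c[:,0].min(0),c[:,0].max(0));print(fit("side",c,.029)[0])
E
```

```text
[ 0.5124 -0.0831  0.0182]
[237 197] [253 204]
[ 0.5137 -0.0912  0.0172]
```

View pics/c.png

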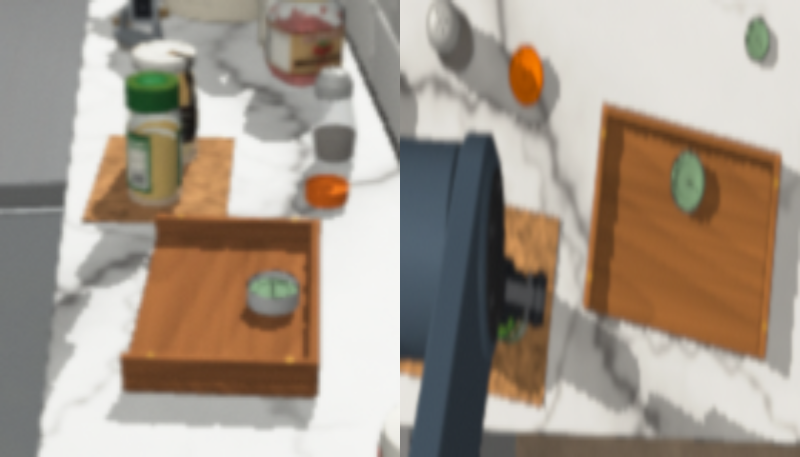

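Both jars stand upright on the mat and the tea light is free at about (0.513, -0.083).

>>> drive_tool:
  rows: "1.5 -4 0 0 0 0; 3 -8 0 0 0 0; 5 -13 0 0 0 0; 7 -17 -1 0 0 0; 8 -19.1 -4 0 0 0; 8 -19.1 -8 0 0 0; 8 -19.1 -11 0 0 0; 8 -19.1 -12.7 0 0 0"

```text
time_s: 17.4
position: [0.5118, -0.0825, 0.0475]
eef_rot: [0.003, 0.063, 0.998, 0.001]
ft_force: [0.6, 0.1, 1.2]
grip_width: 0.0603
```

>>> drive_tool:
  rows: "0 0 -0.5 0 0 0; 0 0 -1 0 0 0; 0 0 -1.4 0 0 0; 0 0 -1.7 0 0 0; 0 0 -2 0 0 0; 0 0 -2 0 0 0; 0 0 -2 0 0 0; 0 0 -2 0 0 0"

```text
time_s: 18.4
position: [0.5119, -0.0825, 0.0277]
eef_rot: [0.003, 0.063, 0.998, 0.001]
ft_force: [0.7, 0.1, 0.5]
grip_width: 0.06
```

>>> drive_tool:
  rows: "0 0 0.1 0 0 0; 0 0 0.1 0 0 0; 0 0 0.1 0 0 0; 0 0 0.1 0 0 0; 0 0 0.1 0 0 0; 0 0 0.1 0 0 0; 0 0 0.1 0 0 0; 0 0 0.1 0 0 0"
  grip: 3
  force: 20

```text
time_s: 19.4
position: [0.512, -0.0826, 0.0291]
eef_rot: [0.004, 0.063, 0.998, 0.001]
ft_force: [-0.6, -0.3, 6.1]
grip_width: 0.0363
```

>>> drive_tool:
  rows: "0 0 1.5 0 0 0; 0 0 4 0 0 0; -1 -2 6.5 0 0 0; -3 -6 7 0 0 0; -5 -11 7 0 0 0; -6.4 -16 7 0 0 0; -6.4 -21 7 0 0 0; -6.4 -25 7 0 0 0"

```text
time_s: 20.4
position: [0.4478, -0.335, 0.0999]
eef_rot: [0.004, 0.064, 0.998, -0.0]
ft_force: [0.4, -0.2, -0.8]
grip_width: 0.0367
```

```bash
python3 - <<'E'
from h import *
s=grab("side");t=grab("top")
cv2.imwrite("pics/d.png",np.hstack([cv2.resize(s[140:340,150:310],(400,500)),cv2.resize(t[120:280,270:430],(400,400))if 0 else cv2.resize(t[100:300,260:420],(400,500))]))
c=blob(s,(0,60,10),(25,255,150),(180,265,260,330));f,P=fit("side",c,.006);print(f,cv2.fitEllipse(P))
t0=cv2.imread("pics/top0.png");c=blob(t0,(0,60,20),(25,255,140),(335,195,395,255));print(cv2.fitEllipse(fit("top",c,.006)[1]))
print(env.read_state()["position"])
E
```

```text
[ 0.4508 -0.3377  0.05  ] ((0.45045870542526245, -0.33775249123573303), (0.09619208425283432, 0.09828711301088333), 167.18389892578125)
((0.44844549894332886, -0.3339672386646271), (0.09439899027347565, 0.09612131118774414), 168.646728515625)
[ 0.44903433 -0.33834141  0.10016536]
```

View pics/d.png

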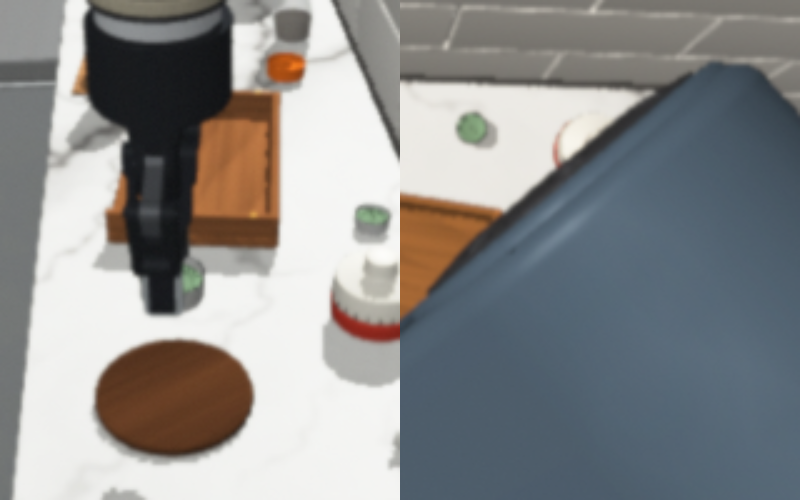

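>>> drive_tool:
  rows: "0 0.2 -1.5 0 0 0; 0 0.2 -3 0 0 0; 0 0.2 -4.5 0 0 0; 0 0.2 -6 0 0 0; 0 0.2 -6.8 0 0 0; 0 0.2 -7.2 0 0 0; 0 0.2 -7.4 0 0 0; 0 0.2 -7.4 0 0 0"

```text
time_s: 21.5
position: [0.4492, -0.3365, 0.0264]
eef_rot: [0.006, 0.065, 0.998, -0.002]
ft_force: [0.3, -0.2, 0.5]
grip_width: 0.0367
```

>>> drive_tool:
  rows: "0 0 -0.1 0 0 0; 0 0 -0.1 0 0 0; 0 0 -0.2 0 0 0; 0 0 -0.2 0 0 0; 0 0 -0.2 0 0 0; 0 0 -0.2 0 0 0; 0 0 -0.2 0 0 0; 0 0 -0.2 0 0 0"

```text
time_s: 22.5
position: [0.4491, -0.3365, 0.0244]
eef_rot: [0.006, 0.065, 0.998, -0.002]
ft_force: [0.2, 0.0, -0.8]
grip_width: 0.0362
```

>>> drive_tool:
  rows: "0 0 -0.05 0 0 0; 0 0 -0.1 0 0 0; 0 0 -0.1 0 0 0; 0 0 -0.15 0 0 0; 0 0 -0.15 0 0 0; 0 0 -0.15 0 0 0; 0 0 -0.15 0 0 0; 0 0 -0.15 0 0 0"

```text
time_s: 23.5
position: [0.4492, -0.3365, 0.0231]
eef_rot: [0.006, 0.065, 0.998, -0.002]
ft_force: [-0.1, 0.9, 4.7]
grip_width: 0.0367
```

Contact. Release and rise.

>>> drive_tool:
  rows: "0 0 0 0 0 0; 0 0 0 0 0 0; 0 0 0 0 0 0; 0 0 0 0 0 0; 0 0 0.5 0 0 0; 0 0 3 0 0 0; 0 0 8 0 0 0; 0 0 13 0 0 0"
  grip: 6

```text
time_s: 24.5
position: [0.4489, -0.3363, 0.1544]
eef_rot: [0.006, 0.065, 0.998, -0.002]
ft_force: [0.6, -0.0, 0.1]
grip_width: 0.0602
```

>>> drive_tool:
  rows: "0 5 2 0 0 0; 0 11 2 0 0 0; 0 17 2 0 0 0; 0 23 2 0 0 0; 0 29 2 0 0 0; 0 34 2 0 0 0; -0.5 39 2 0 0 0; -1 42 2 0 0 0"

```text
time_s: 25.5
position: [0.4383, 0.0858, 0.1747]
eef_rot: [0.006, 0.064, 0.998, -0.002]
ft_force: [-0.8, -0.6, 0.1]
grip_width: 0.0599
```

```bash
python3 - <<'E'
from h import *
s=grab("side");t=grab("top")
cv2.imwrite("pics/e.png",np.hstack([cv2.resize(s[100:340,150:342],(400,500)),cv2.resize(t[100:300,100:420],(400,250)) if 0 else cv2.resize(t[120:280,270:430],(400,500))]))
c=blob(t,(30,0,60),(100,255,255),(352,210,382,240));print(fit("top",c,.023)[0])
c=blob(t,(0,60,20),(25,255,140),(335,195,395,255));print(cv2.fitEllipse(fit("top",c,.006)[1]))
print(env.read_state()["position"],env.read_state()["eef_rot"])
E
```

```text
[ 0.4499 -0.3353  0.019 ]
((0.4484567940235138, -0.33405250310897827), (0.09430333226919174, 0.09611991047859192), 162.932373046875)
[0.43762153 0.08616476 0.17466245] [ 0.00550688  0.06309393  0.99799053 -0.00193285]
```

View pics/e.png

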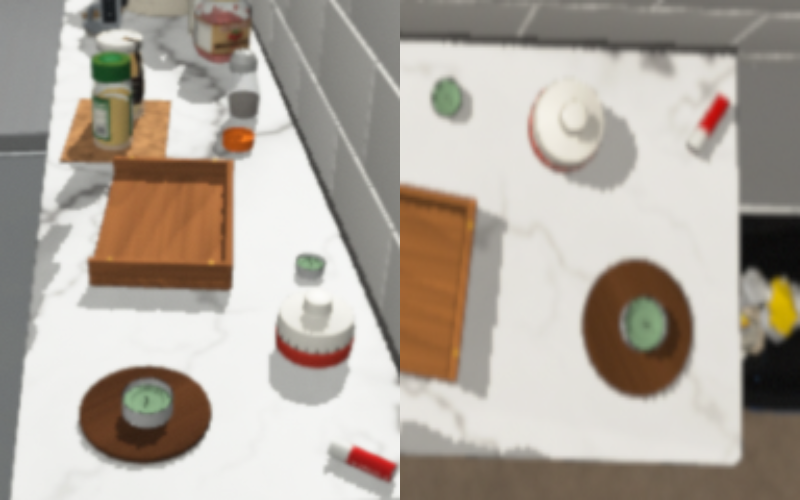

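Tea light sits about 2 mm from the coaster centre. Back to the spice jar, with the small tilt trimmed.

>>> drive_tool:
  rows: "-0.3 1 0 0.004 0.008 0; -0.6 2.2 -1 0.004 0.008 0; -0.6 2.2 -3 0.004 0.008 0; -0.6 2.2 -5 0.004 0.008 0; -0.6 2.2 -7 0.004 0.008 0; -0.6 2.2 -9 0.004 0.008 0; -0.6 2.2 -10 0.004 0.008 0; -0.6 2.2 -10 0.004 0.008 0"

```text
time_s: 26.6
position: [0.4311, 0.108, 0.0739]
eef_rot: [0.0, 0.063, 0.998, -0.0]
ft_force: [-0.1, -0.1, 0.6]
grip_width: 0.0603
```

>>> drive_tool:
  rows: "0 0 0 0 0 0; 0 0 0 0 0 0; 0 0 0 0 0 0; 0 0 0 0 0 0; 0 0 0 0 0 0; 0 0 0 0 0 0; 0 0 0 0 0 0; 0 0 0 0 0 0"
  grip: 3.6
  force: 30

```text
time_s: 27.6
position: [0.4315, 0.108, 0.0744]
eef_rot: [0.001, 0.063, 0.998, -0.0]
ft_force: [0.6, -1.0, 5.1]
grip_width: 0.0445
```

>>> drive_tool:
  rows: "0 0 1 0 0 0; 0 0 3 0 0 0; 0 0 5 0 0 0; 0.4 -4 6.5 0 0 0; 0.8 -10 6.5 0 0 0; 1.2 -15 6.5 0 0 0; 1.6 -20 6.5 0 0 0; 1.9 -22.7 6.5 0 0 0"

```text
time_s: 28.6
position: [0.4508, -0.1215, 0.1397]
eef_rot: [0.001, 0.065, 0.998, -0.0]
ft_force: [-0.1, 0.2, -0.9]
grip_width: 0.0443
```

>>> drive_tool:
  rows: "0 0 -1.5 0 0 0; 0 0 -3 0 0 0; 0 0 -4 0 0 0; 0 0 -4.7 0 0 0; 0 0 -5.2 0 0 0; 0 0 -5.4 0 0 0; 0 0 -5.4 0 0 0; 0 0 -5.4 0 0 0"

```text
time_s: 29.6
position: [0.451, -0.1216, 0.086]
eef_rot: [0.002, 0.065, 0.998, -0.001]
ft_force: [0.3, -0.9, -0.2]
grip_width: 0.0447
```

>>> drive_tool:
  rows: "-0.05 0.28 0 0 0 0; -0.05 0.28 -0.1 0 0 0; -0.05 0.28 -0.2 0 0 0; -0.05 0.28 -0.25 0 0 0; -0.05 0.28 -0.25 0 0 0; -0.05 0.28 -0.25 0 0 0; -0.05 0.28 -0.25 0 0 0; -0.05 0.28 -0.25 0 0 0"

```text
time_s: 30.6
position: [0.4505, -0.1188, 0.0835]
eef_rot: [0.002, 0.065, 0.998, -0.001]
ft_force: [-0.3, -0.2, -1.1]
grip_width: 0.0447
```

>>> drive_tool:
  rows: "0 0 -0.05 0 0 0; 0 0 -0.1 0 0 0; 0 0 -0.1 0 0 0; 0 0 -0.15 0 0 0; 0 0 -0.15 0 0 0; 0 0 -0.15 0 0 0; 0 0 -0.15 0 0 0; 0 0 -0.15 0 0 0"

```text
time_s: 31.6
position: [0.4506, -0.1188, 0.0823]
eef_rot: [0.002, 0.065, 0.998, -0.001]
ft_force: [-0.2, 0.1, 6.7]
grip_width: 0.0445
```

>>> drive_tool:
  rows: "0 0 0 0 0 0; 0 0 0 0 0 0; 0 0 0 0 0 0; 0 0 0 0 0 0; 0 0 1 0 0 0; 0 0 4 0 0 0; 0 0 8 0 0 0; 0 0 10 0 0 0"
  grip: 6.4

```text
time_s: 32.6
position: [0.4513, -0.1191, 0.1848]
eef_rot: [0.004, 0.065, 0.998, -0.001]
ft_force: [0.5, 0.2, -0.7]
grip_width: 0.0638
```

>>> drive_tool:
  rows: "-0.1 5 0 0.001 0.004 0; -0.2 11 0 0.001 0.004 0; -0.3 17 0 0.001 0.004 0; -0.5 22 0 0.001 0.004 0; -0.6 27 0 0.001 0.004 0; -0.7 30.8 0 0.001 0.004 0; -0.7 30.8 -1 0.001 0.004 0; -0.7 30.8 -1 0.001 0.004 0"
  grip: 7.4

```text
time_s: 33.6
position: [0.4434, 0.1885, 0.1744]
eef_rot: [0.001, 0.064, 0.998, -0.001]
ft_force: [0.6, -0.1, 0.2]
grip_width: 0.0739
```

>>> drive_tool:
  rows: "0 0.1 -2 0 0 0; 0 0.1 -4 0 0 0; 0 0.1 -6 0 0 0; 0 0.1 -8 0 0 0; 0 0.1 -9.5 0 0 0; 0 0.1 -10.6 0 0 0; 0 0.1 -10.6 0 0 0; 0 0.1 -10.6 0 0 0"

```text
time_s: 34.6
position: [0.4437, 0.1894, 0.0687]
eef_rot: [0.001, 0.064, 0.998, -0.001]
ft_force: [0.2, 0.1, -0.3]
grip_width: 0.074
```

>>> drive_tool:
  rows: "0 0 0 0 0 0; 0 0 0 0 0 0; 0 0 0 0 0 0; 0 0 0 0 0 0; 0 0 0 0 0 0; 0 0 0 0 0 0; 0 0 0 0 0 0; 0 0 0 0 0 0"
  grip: 4.5
  force: 40

```text
time_s: 35.6
position: [0.444, 0.1895, 0.0699]
eef_rot: [0.002, 0.064, 0.998, -0.001]
ft_force: [-0.1, -0.5, 5.5]
grip_width: 0.0594
```

>>> drive_tool:
  rows: "0 0 1 0 0 0; 0 0 3 0 0 0; 0 0 5 0 0 0; 0.5 -4 6.5 0 0 0; 1 -9 6.5 0 0 0; 1.4 -14 6.5 0 0 0; 1.8 -19 6.5 0 0 0; 2.05 -22 6.5 0 0 0"

```text
time_s: 36.6
position: [0.4646, -0.0327, 0.1353]
eef_rot: [0.002, 0.065, 0.998, -0.002]
ft_force: [-0.1, -0.1, -4.6]
grip_width: 0.0591
```

>>> drive_tool:
  rows: "0 0 -1.5 0 0 0; 0 0 -3 0 0 0; 0 0 -4 0 0 0; 0 0 -4.7 0 0 0; 0 0 -5.2 0 0 0; 0 0 -5.2 0 0 0; 0 0 -5.2 0 0 0; 0 0 -5.2 0 0 0"

```text
time_s: 37.6
position: [0.4648, -0.0327, 0.0836]
eef_rot: [0.002, 0.065, 0.998, -0.002]
ft_force: [-0.1, -0.6, -5.8]
grip_width: 0.059
```

>>> drive_tool:
  rows: "0 0.2 0 0 0 0; 0 0.2 -0.2 0 0 0; 0 0.2 -0.3 0 0 0; 0 0.2 -0.4 0 0 0; 0 0.2 -0.5 0 0 0; 0 0.2 -0.5 0 0 0; 0 0.2 -0.5 0 0 0; 0 0.2 -0.5 0 0 0"

```text
time_s: 38.6
position: [0.4649, -0.0307, 0.0786]
eef_rot: [0.002, 0.065, 0.998, -0.002]
ft_force: [-0.6, 0.4, -4.3]
grip_width: 0.059
```

>>> drive_tool:
  rows: "0 0 -0.05 0 0 0; 0 0 -0.1 0 0 0; 0 0 -0.1 0 0 0; 0 0 -0.15 0 0 0; 0 0 -0.15 0 0 0; 0 0 -0.15 0 0 0; 0 0 -0.15 0 0 0; 0 0 -0.15 0 0 0"

```text
time_s: 39.6
position: [0.465, -0.0308, 0.0779]
eef_rot: [0.003, 0.065, 0.998, -0.002]
ft_force: [-1.3, 0.0, 5.5]
grip_width: 0.0593
```

Contact; release, rise and withdraw to compare with the first picture.

>>> drive_tool:
  rows: "0 0 0 0 0 0; 0 0 0 0 0 0; 0 0 0 0 0 0; 0 0 0 0 0 0; 0 0 1 0 0 0; 0 0 4 0 0 0; 0 0 8 0 0 0; 0 0 10 0 0 0"
  grip: 7.4

```text
time_s: 40.6
position: [0.4658, -0.031, 0.1803]
eef_rot: [0.005, 0.065, 0.998, -0.002]
ft_force: [-0.1, -0.8, 0.2]
grip_width: 0.0738
```

>>> drive_tool:
  rows: "-1 5 1 0 0 0; -2 10 2 0 0 0; -3 15 3 0 0 0; -5 20 4 0 0 0; -8 24 4 0 0 0; -11 28 4 0 0 0; -13 32 4 0 0 0; -15 36 4 0 0 0"

```text
time_s: 41.6
position: [0.3148, 0.3303, 0.2211]
eef_rot: [0.005, 0.064, 0.998, -0.002]
ft_force: [1.4, 0.4, 0.7]
grip_width: 0.074
```

```bash
python3 - <<'E'
from h import *
s=grab("side");t=grab("top")
cv2.imwrite("pics/f.png",np.hstack([cv2.resize(s[100:340,150:342],(400,500)),cv2.resize(t[130:260,190:400],(400,500)) if 0 else cv2.resize(t[120:280,190:400],(400,305),interpolation=2) if 0 else cv2.resize(t[120:280,195:355],(400,500))]))
t0=cv2.imread("pics/top0.png");s0=cv2.imread("pics/side0.png")
for nm,lo,hi,b,z in [("green",(45,100,30),(85,255,255),(255,200,290,235),.118),("honey",(0,0,150),(180,70,255),(212,194,245,230),.111),("timer",(0,0,170),(180,60,255),(318,140,356,180),.05)]:
    a=[np.round(cv2.fitEllipse(fit("top",blob(i,lo,hi,b),z)[1])[0],4) for i in(t0,t)];print(nm,a)
for nm,b in [("greenside",(198,160,232,190))]:
    print(nm,[cv2.boundingRect(blob(i,(45,100,20),(85,255,255),b)) for i in(s0,s)])
print(np.abs(t.astype(int)-t0)[140:180,120:300].max(),env.read_state()["ft_force"])
E
```

```text
green [array([ 0.4467, -0.1172]), array([ 0.447 , -0.1169])]
honey [array([ 0.4609, -0.0291]), array([ 0.4618, -0.0285])]
timer [array([ 0.6316, -0.2626]), array([ 0.6338, -0.2626])]
greenside [(203, 165, 23, 20), (203, 165, 24, 19)]
29 [ 0.01871528  0.15990863 -0.1564203 ]
```

View pics/f.png

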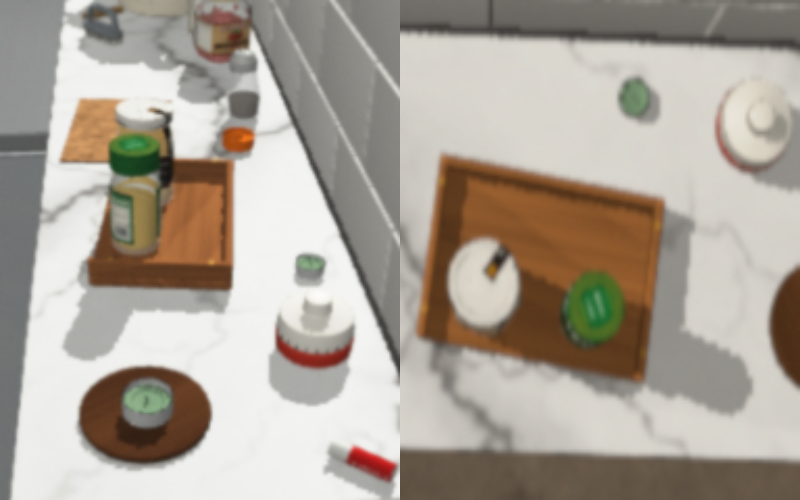

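The jars stand upright on the board at their old spots, to about 1 mm, and the tea light is on the coaster. Nothing else has moved.

```bash
python3 -c "
from rig import close_job
print(close_job())"
```

```text
the job is handed in; nothing more can be done
None
```

The job is done and handed in at about 42 s of robot time. I moved the honey jar and then the spice jar onto the cork mat. Next I put the tea light on the coaster. Last I put the spice jar and then the honey jar back on the board.

- **Jars:** in the top view, the spice jar is within 0.5 mm and the honey jar within about 1.1 mm of where they started. Both are upright.
- **Tea light:** it sits about 2 mm from the coaster centre in the top view. The side view put the coaster centre about 4 mm from the top view's, so I aimed between the two.
- **Bystanders:** the salt shaker and timer look unmoved. The timer's fitted position differed by 2 mm between the first and last pictures. I took that as noise from the colour mask, since the arm never went near it.
- **Arm:** the gripper was empty and clear of everything at hand-in, with the wrist force near zero.

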